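Find the thread hand of a canister lid and hold the lid off

TASK

My keyring drive, the small metal one with the split loop, is shut in one of the two clear screw-top canisters in this drawer, and their threads run opposite ways, so nobody knows which way that lid undoes. Press that lid straight down to be sure it is fully home on its seal, then feel with light turns one way and the other, without wrenching it against its stop, which way it loosens, unscrew it and lift it off. Finish while holding it: the lid stays gripped and motionless about 10 cm above where it sat, with the drive left in its canister, the other canister left closed and everything else in the drawer left where it is.

Things in the scene. Friction and masses are not known exactly. Their poses are not given: they have to be found in the camera images.
- canister_a: Clear acrylic canister, 60 mm across, bonded to a birch block (76 x 76 x 12 mm) screwed to the drawer: cannot move or turn. Origin: centre of the block's underside, z up. Shoulder at 80 mm, neck rim at 98 mm, top of closed lid at 108 mm above the origin. A small drive lies on its floor (at 12 mm). The two canisters look alike, swap places, and either may hold the keyring drive.
- canister_b: Clear acrylic canister, 60 mm across, bonded to a birch block (76 x 76 x 12 mm) screwed to the drawer: cannot move or turn. Origin: centre of the block's underside, z up. Shoulder at 80 mm, neck rim at 98 mm, top of closed lid at 108 mm above the origin. A small drive lies on its floor (at 12 mm). The two canisters look alike, swap places, and either may hold the keyring drive.
- lid_a: Knurled black lid of canister_a: round, 62 mm across, 26 mm tall, 45 g, flat top. Origin: axis, underside of its skirt, z up. Home, it rests on the seal with its origin 82 mm above the canister's origin. The top 8 mm is a full disc, best for finger pads; the skirt below is as wide. Turns nearly free until a stop; more than 1 N m there is wrenching, but a light grip (10 to 20 N) slips first. Thread: see seal_a.
- lid_b: Knurled black lid of canister_b: round, 62 mm across, 26 mm tall, 45 g, flat top. Origin: axis, underside of its skirt, z up. Home, it rests on the seal with its origin 82 mm above the canister's origin. The top 8 mm is a full disc, best for finger pads; the skirt below is as wide. Turns nearly free until a stop; more than 1 N m there is wrenching, but a light grip (10 to 20 N) slips first. Thread: see seal_b.
- seal_a: White silicone ring, 48 mm across, 2 mm thick, fixed on the rim of canister_a; origin 98 mm above the canister's. It bears a press on the lid (gives under 1 mm). Hidden thread, hand unmarked, opposite on the two canisters: tightening stops dead within 4 degrees; loosening frees the lid after 50 degrees; it lifts straight off at 55 to 90 (aim for 70). It need not rise as it turns.
- seal_b: White silicone ring, 48 mm across, 2 mm thick, fixed on the rim of canister_b; origin 98 mm above the canister's. It bears a press on the lid (gives under 1 mm). Hidden thread, hand unmarked, opposite on the two canisters: tightening stops dead within 4 degrees; loosening frees the lid after 50 degrees; it lifts straight off at 55 to 90 (aim for 70). It need not rise as it turns.
- keyring_drive: Flat metal drive 28 x 12 x 5 mm with an 18 mm split steel loop at its +x end, 46 mm long in all; origin at the underside of its middle, z up. It lies flat inside one of the canisters, within 10 mm of that canister's axis.
- walnut_drive: Walnut-cased thumb drive with a bare steel plug at its +x end, 45 x 18 x 9 mm; origin at the underside of its middle. It lies inside the other canister.
- gold_stick: Gold-finished capless stick, a flat bar 42 x 13 x 5 mm, loose on the drawer floor between the canisters; origin at the underside of its middle, long side x.
- usb_hub: Matte blue plastic USB hub with four ports, 34 x 96 x 17 mm (long side y), loose beyond the canisters; origin at the middle of its underside.
- tape_roll: Roll of clear tape lying flat, 54 mm across, 19 mm tall, loose; origin at the middle of its underside.
- stapler: Desk stapler 120 x 34 x 48 mm, loose, to the right; long side x, origin at the middle of its underside.
- note_block: Block of note paper 76 x 76 x 22 mm, loose, to the left; origin at the middle of its underside.
- charger: White plug-in charger 42 x 42 x 27 mm with two round pins at +x (18 mm), loose; origin at the middle of its underside.
- glue_stick: Glue stick standing upright, 28 mm across, 85 mm tall, loose, to the left; origin at the middle of its underside.
Not all that is in view belongs to the job. Leave any green, orange or red look-alike of the lid_a alone.

How it is judged:
By the outcome, as a careful person would: the job done as asked, in the order asked, and still so for the second after the job is handed in, while the arm keeps its last pose, push and grip.
It also fails if it takes over 54 s, if anything falls off the work surface, if the arm or the gripper's body presses on something with over 40 N, if the wrist force passes 120 N, or if a joint passes its speed limit or range.

ROBOT

A 6-joint arm with a two-finger parallel gripper is mounted at the origin on the work surface. World frame = base frame: x ahead of the robot, y to its left, z up, the work surface at z = 0. Lengths are in m, angles in rad, forces in N, time in s.
With the tool pointing down it reaches from about 0.35 to 0.975 m from the base axis. Payload 4.9 kg.
Tool frame: the origin (TCP) lies at the very end of the fingers, on their centre line; the grasp point (between the pads) lies 19 mm behind it; y points along the fingers, z is the direction in which the jaws open and shut, and the axes are right-handed (so a half turn about y gives the same grasp; the last joint's range is limited). The gripper opens to 85 mm and grips with 20 to 120 N. Pads are 22 mm wide; open, the fingers measure 114 mm over their backs; the gripper's body (76 mm by 85 mm) begins 54 mm behind the grasp point. The pads swing forward as they close: fully open they stand 13 mm farther back than shut.
Start: joints at [1.029, 0.053, 1.613, -0, 1.476, -0.119], TCP at [0.256, 0.57, 0.231] pointing down, gripper open.
Joint ranges: [-3.01, 3.01], [-1.01, 2.22], [0.06, 2.58], [-1.02, 4.17], [0.09, 2.62], [-3.14, 3.14]. Speed limits (rad/s): [2.57, 2.57, 3.14, 3.14, 3.14, 3.14].

INTERFACE

Orientations are given as a rotation vector (axis times angle).
In Python, from station import ctrl gives the robot as it stands.
- The arm moves only by the tool arm_command, never from a script. Its argument "steps" is a list of rows, each a list of 3 entries, a list of its own where there are three numbers: the shift along the tool's x, y, z in m, then the turn, a rotation vector about the tool's x, y, z in degrees, then the opening, from 0 (shut) to 1 (fully open). In form: [[[dx, dy, dz], [ax, ay, az], gripper], ...]. A call has 1 to 5 rows; each row is the pose to reach, as a shift and turn from the pose measured when the call began, along the tool's axes at that moment; what a row does not reach only later rows make up. A row lasts 1/10 s, in which the tool goes at most 50 mm and 8.59 degrees, less where a joint would pass 70% of its speed; a pose out of reach is approached as far as the arm can. A call with a gripper value outside its range is refused whole. The fingers move at their own pace and stop on an object; "force" is the grip in N (left out, the last holds). Time passes only in rows, so rows that repeat a pose let the fingers close. It gives the time, the measured TCP pose, the force and the opening at its end, in the units of the state.
- ctrl.get_obs(): the state, without advancing time (a new reading comes with each control period).
- ctrl.get_image(name): name is "scene" or "top" or "wrist"; returns a dict with "img" (384x512x3 uint8, red, green, blue), "camera_matrix" (3x3 intrinsics, pixels), "world_from_camera" (4x4, takes a point from camera to world coordinates). Camera axes: x right, y up, looking along -z (the intrinsics and any distortion apply to the point x, -y, -z); pixel columns grow to the right and rows downward; lengths in m; the calibration is good to about 2 mm. A picture is of the moment at which its call begins. There is no depth.
- ctrl.finish_job(): hands the job in, once; it reports no verdict.
Trained networks look in a picture, given as the dict that the camera call returned (one of the last four; its "shot" number tells which), for a name from the list of things; names that differ only in an ending like _2 or _b are one class to them, and where a whole thing is asked for, a point or a joint stands for the part that bears it (a point fixed in the world has none). Each returns a list of dicts, best first, with "confidence" (0 to 1); they miss things now and then, are a little off and sometimes report something else, mostly with a low value. They report only what shows in the picture. A call takes as long as a camera call. They do not tell look-alikes from the thing itself.
- ctrl.boxes_of(picture, name): "position" ([row, column] in pixels, amid what is visible of it).
The state is a dict: "t": time; "q": joint angles; "dq": joint speeds; "effort": joint torques, N m; "tool_pos": TCP position; "tool_rot": TCP orientation; "contact_force": force on the tool from outside, world axes, zero at the start; "wrist_torque": the same for the moment, N m; "opening": finger opening in m.
Only numpy, scipy, OpenCV 4.12 (cv2) and the standard library are available. Lean on these libraries where they do the work, as an engineer would, in place of code of your own. Each camera call takes 0.05 s, during which the arm holds its last target.

## Working session

There is one attempt and no reset: what is moved stays moved. The work goes in short steps, Python scripts to look and compute and a tool call to move; the robot and the scene stay as the last step left them, time stands still between calls to the robot, and variables do not carry over. Pictures are saved under pics/ and viewed, and the job is handed in when it is done.

Besides the shell and the picture viewer there is one more tool, called after "Emit:" as name(argument=value, ...) on one line, values as JSON. arm_command: Moves the arm, as the interface text tells. Its arguments: {"type":"object","properties":{"steps":{"type":"array"},"force":{"type":"number"}},"required":["steps"]}

```bash
mkdir -p pics; ls; cat > h.py <<'E'
import numpy as np, cv2
from station import ctrl
def save(p,name,crop=None,scale=1):
    im=p["img"][:,:,::-1]
    if crop: im=im[crop[0]:crop[1],crop[2]:crop[3]]
    if scale!=1: im=cv2.resize(im,None,fx=scale,fy=scale,interpolation=cv2.INTER_CUBIC)
    cv2.imwrite("pics/"+name,im)
def ray(p,row,col):
    K=p["camera_matrix"];T=np.array(p["world_from_camera"])
    d=np.linalg.inv(K)@np.array([col,row,1.]); d=np.array([d[0],-d[1],-d[2]])
    return T[:3,3],T[:3,:3]@d
def atz(p,row,col,z):
    o,d=ray(p,row,col); return o+d*(z-o[2])/d[2]
def proj(p,X):
    K=p["camera_matrix"];T=np.array(p["world_from_camera"])
    c=T[:3,:3].T@(np.array(X)-T[:3,3]); u=K@np.array([c[0],-c[1],-c[2]]); return u[1]/u[2],u[0]/u[2]
E
python3 - <<'E'
from h import *
o=ctrl.get_obs(); print({k:np.round(v,3) for k,v in o.items()})
for n in ["scene","top","wrist"]:
    p=ctrl.get_image(n); save(p,n+"0.png"); print(n,p.keys(),np.round(p["world_from_camera"],3).tolist())
    for nm in (["lid_a","keyring_drive","walnut_drive","canister_a"] if n!="wrist" else []):
        print(nm,[(np.round(b["position"]),round(b["confidence"],2), np.round(atz(p,*b["position"],0.108),3)) for b in ctrl.boxes_of(p,nm)])
print(ctrl.get_obs()["t"])
E
```

```text
pics
{'t': np.float64(0.0), 'q': array([ 1.029,  0.053,  1.614, -0.   ,  1.476, -0.119]), 'dq': array([ 0.002, -0.001, -0.001, -0.   , -0.   , -0.   ]), 'effort': array([-0.0000e+00, -3.9368e+01, -3.7017e+01, -0.0000e+00,  7.0000e-03,
       -0.0000e+00]), 'tool_pos': array([0.256, 0.569, 0.23 ]), 'tool_rot': array([-1.547,  0.332, -0.331]), 'contact_force': array([-0.093,  0.893, -0.056]), 'wrist_torque': array([-0.01 , -0.016, -0.031]), 'opening': np.float64(0.085)}
scene dict_keys(['img', 'camera_matrix', 'world_from_camera', 'shot']) [[0.608, -0.577, 0.546, 1.024], [0.794, 0.423, -0.437, -0.354], [0.021, 0.699, 0.715, 0.67], [0.0, 0.0, 0.0, 1.0]]
lid_a [(array([206., 211.]), 0.95, array([ 0.583, -0.123,  0.108])), (array([219., 161.]), 0.84, array([ 0.554, -0.223,  0.108])), (array([150., 265.]), 0.73, array([0.505, 0.086, 0.108])), (array([190., 197.]), 0.52, array([ 0.525, -0.122,  0.108]))]
keyring_drive [(array([206., 210.]), 0.43, array([ 0.582, -0.125,  0.108]))]
walnut_drive []
canister_a [(array([172., 262.]), 0.96, array([0.563, 0.031, 0.108])), (array([232., 213.]), 0.7
[... 189 characters left out ...]
, 1.134], [0.0, 0.0, 0.0, 1.0]]
lid_a [(array([227., 286.]), 0.91, array([ 0.446, -0.072,  0.108])), (array([212., 224.]), 0.84, array([0.492, 0.101, 0.108])), (array([223., 328.]), 0.74, array([ 0.455, -0.189,  0.108])), (array([186., 302.]), 0.59, array([ 0.562, -0.123,  0.108])), (array([180., 265.]), 0.53, array([ 0.581, -0.017,  0.108]))]
keyring_drive []
walnut_drive []
canister_a [(array([226., 238.]), 0.8, array([0.454, 0.061, 0.108])), (array([194., 293.]), 0.76, array([ 0.54 , -0.096,  0.108]))]
wrist dict_keys(['img', 'camera_matrix', 'world_from_camera', 'shot']) [[0.41, -0.872, -0.269, 0.188], [0.912, 0.392, 0.12, 0.601], [0.001, -0.294, 0.956, 0.373], [0.0, 0.0, 0.0, 1.0]]
0.55
```

View pics/scene0.png

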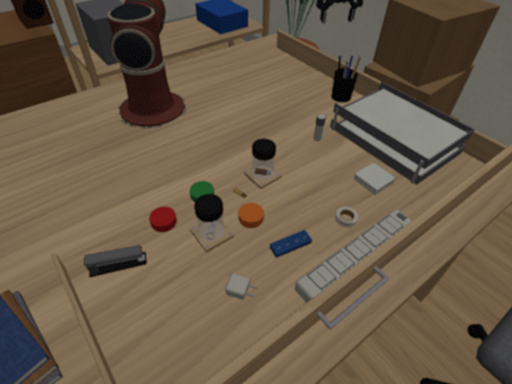

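View pics/top0.png

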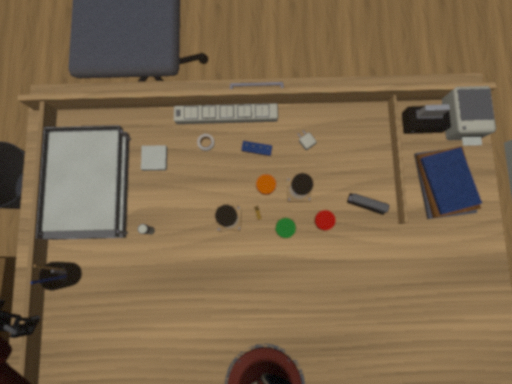

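```bash
python3 - <<'E'
import cv2
a=cv2.imread("pics/scene0.png")[130:270,120:330]; cv2.imwrite("pics/s0c.png",cv2.resize(a,None,fx=3.8,fy=3.8,interpolation=cv2.INTER_CUBIC))
a=cv2.imread("pics/top0.png")[150:270,190:350]; cv2.imwrite("pics/t0c.png",cv2.resize(a,None,fx=4.8,fy=4.8,interpolation=cv2.INTER_CUBIC))
E
```

```text
(no output)
```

View pics/s0c.png

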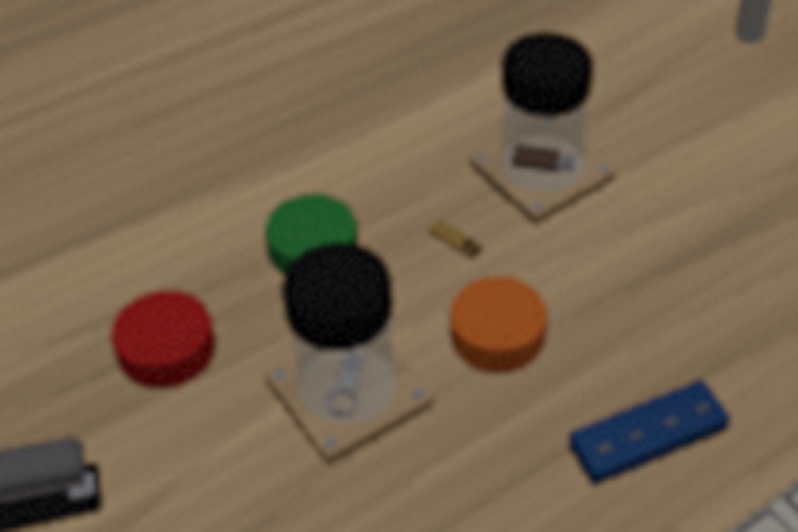

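View pics/t0c.png

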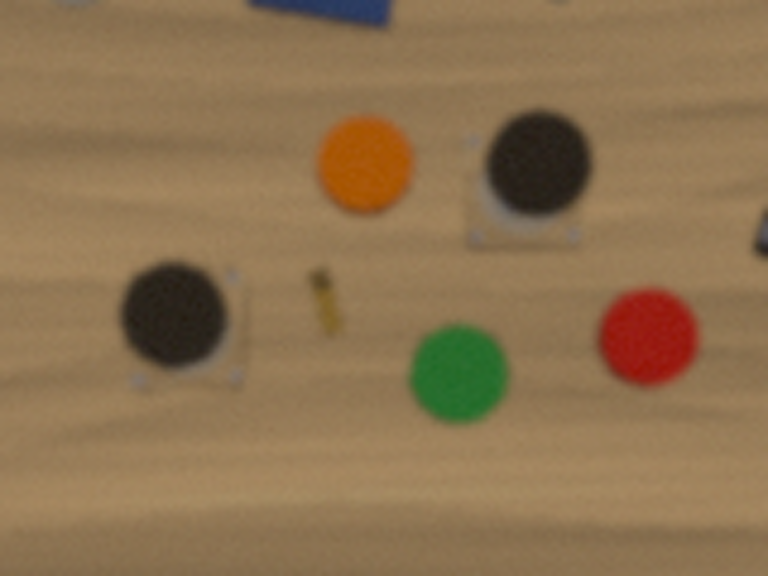

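View pics/wrist0.png

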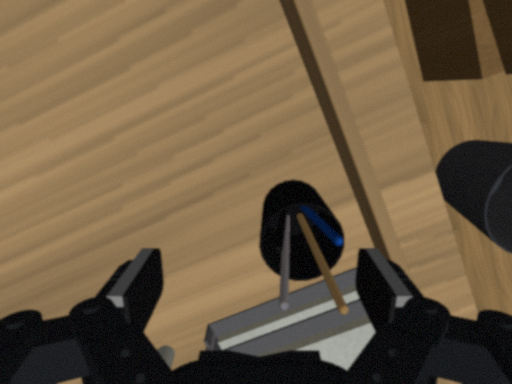

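```bash
cat >> h.py <<'E'
from scipy.optimize import minimize
def hullmask(p,c,ztop,h=0.026,r=0.031):
    a=np.linspace(0,2*np.pi,60); P=[]
    for z in (ztop,ztop-h):
        for t in a:
            rr,cc=proj(p,[c[0]+r*np.cos(t),c[1]+r*np.sin(t),z]); P.append([cc,rr])
    P=cv2.convexHull(np.array(P,np.float32))[:,0]
    m=np.zeros(p["img"].shape[:2],np.uint8); cv2.fillConvexPoly(m,np.round(P*256).astype(np.int32),255,shift=8); return m>0,P
def blob(p,row,col,th=45):
    g=p["img"].max(2)<th; n,l,s,c=cv2.connectedComponentsWithStats(g.astype(np.uint8)); k=l[int(row),int(col)]; return l==k,s[k],c[k]
def pm(P):
    M=cv2.moments(P.astype(np.float32).reshape(-1,1,2)); return np.array([M["m01"]/M["m00"],M["m10"]/M["m00"]]),M["m00"]
E
python3 - <<'E'
from h import *
ps=[]
for n,rc in (("top",(184,302)),("scene",(206,210))):
    p=ctrl.get_image(n); 
    for th in (45,60,75):
        m,s,c=blob(p,*rc,th=th); print(n,th,s,c)
    m,s,c=blob(p,*rc,th=60); ps.append((p,c[::-1],s[4]))
from scipy.optimize import least_squares
f=lambda v: np.concatenate([pm(hullmask(p,v[:2],v[2])[1])[0]-c for p,c,a in ps])
r=least_squares(f,[0.56,-0.123,0.108],diff_step=1e-3); print(r.x,r.fun)
for p,c,a in ps: print(a,pm(hullmask(p,r.x[:2],r.x[2])[1])[1])
# base block corners top px
for rc in [(150+142/4.8,190+472/4.8),(150+236/4.8,190+475/4.8),(150+234/4.8,190+573/4.8)]: print(atz(ps[0][0],*rc,0.012))
# neighbors tops
for rc,z in [((150+163/4.8,190+365/4.8),.02),((150+373/4.8,190+459/4.8),.02),((150+337/4.8,190+649/4.8),.02),((150+303/4.8,190+326/4.8),.005)]: print(atz(ps[0][0],*rc,z))
E
```

```text
top 45 [293 175  18  19 254] [301.5511811  183.97637795]
top 60 [292 174  20  20 313] [301.80191693 183.76677316]
top 75 [292 174  21  21 340] [301.78529412 183.86764706]
scene 45 [195 194  28  28 631] [208.14580032 207.40412044]
scene 60 [191 193  32  29 674] [207.96290801 207.17210682]
scene 75 [190 192  33  30 708] [207.68361582 206.92514124]
[ 0.5708476  -0.12306478  0.10725226] [ 0.01183911  0.02394369 -0.00173138  0.01997222]
313 399.3010486457497
674 712.6033388159703
[ 0.60094367 -0.09210211  0.012     ]
[ 0.53920741 -0.09161033  0.012     ]
[ 0.53887688 -0.15472072  0.012     ]
[ 0.58735824 -0.02200233  0.02      ]
[ 0.4509763  -0.07737235  0.02      ]
[ 0.47063064 -0.19842738  0.02      ]
[0.4991194  0.00541531 0.005     ]
```

```bash
cat >> h.py <<'E'
from scipy.spatial.transform import Rotation as R
def go(pos,yaw_x=None):
    "print shift in tool axes + turn to have tool y straight down, tool z (jaw dir) at world azimuth yaw_x deg"
    o=ctrl.get_obs(); Rt=R.from_rotvec(o["tool_rot"]); M=Rt.as_matrix()
    az=np.degrees(np.arctan2(M[1,2],M[0,2])); 
    if yaw_x is None: yaw_x=az
    z=np.array([np.cos(np.radians(yaw_x)),np.sin(np.radians(yaw_x)),0]); y=np.array([0,0,-1.]); x=np.cross(y,z)
    T=R.from_matrix(np.array([x,y,z]).T)
    print("t",round(float(o["t"]),2),"pos",np.round(o["tool_pos"],4),"jaw az",round(az,1),"tooly",np.round(M[:,1],3),"q",np.round(o["q"],3),"F",np.round(o["contact_force"],2),"Tq",np.round(o["wrist_torque"],3),"op",round(float(o["opening"]),4))
    print("shift",np.round(Rt.inv().apply(np.array(pos)-o["tool_pos"]),4),"turn",np.round(np.degrees((Rt.inv()*T).as_rotvec()),2))
E
python3 - <<'E'
from h import *
o=ctrl.get_obs(); print(np.round(R.from_rotvec(o["tool_rot"]).as_matrix(),3))
go([.571,-.123,.2])
# intermediate
go([.5,.25,.22],-24+0)
E
```

```text
[[ 0.912  0.     0.41 ]
 [-0.41   0.     0.912]
 [ 0.    -1.     0.   ]]
t 0.65 pos [0.2564 0.57   0.2313] jaw az 65.8 tooly [ 0.  0. -1.] q [ 1.029  0.053  1.613 -0.     1.476 -0.119] F [ 0.61 -0.19  0.65] Tq [0.012 0.01  0.023] op 0.0851
shift [ 0.5712  0.0313 -0.5029] turn [-0. -0.  0.]
t 0.65 pos [0.2564 0.57   0.2313] jaw az 65.8 tooly [ 0.  0. -1.] q [ 1.029  0.053  1.613 -0.     1.476 -0.119] F [ 0.61 -0.19  0.65] Tq [0.012 0.01  0.023] op 0.0851
shift [ 0.3534  0.0113 -0.1919] turn [-1.000e-02  8.978e+01 -0.000e+00]
```

Emit:
arm_command(steps=[[[0.19, 0, -0.16], [0, 25, 0], 0], [[0.19, 0, -0.16], [0, 25, 0], 0], [[0.19, 0, -0.16], [0, 25, 0], 0], [[0.19, 0, -0.16], [0, 25, 0], 0], [[0.19, 0, -0.16], [0, 25, 0], 0]], force=20)

```text
t: 1.15
tool_pos: [0.3646, 0.3443, 0.2316]
tool_rot: [-1.464, 0.67, -0.671]
contact_force: [0.6, 0.1, 0.4]
opening: 0.0124
```

```bash
python3 -c "
from h import *
go([.571,-.123,.2],-10)"
```

```text
t 1.15 pos [0.3646 0.3443 0.2316] jaw az 40.8 tooly [ 0.001  0.    -1.   ] q [ 0.608 -0.25   1.894 -0.     1.497 -0.104] F [0.62 0.08 0.42] Tq [-0.02   0.035 -0.007] op 0.0124
shift [ 0.4887  0.0316 -0.1491] turn [-5.00e-02  5.08e+01 -1.00e-02]
```

Emit:
arm_command(steps=[[[0.489, 0.03, -0.149], [0, 50, 0], 0], [[0.489, 0.03, -0.149], [0, 50, 0], 0], [[0.489, 0.03, -0.149], [0, 50, 0], 0], [[0.489, 0.03, -0.149], [0, 50, 0], 0], [[0.489, 0.03, -0.149], [0, 50, 0], 0]])

```text
t: 1.65
tool_pos: [0.4654, 0.1158, 0.2172]
tool_rot: [-1.186, 1.241, -1.242]
contact_force: [0.3, 0.2, -0.2]
opening: 0.0
```

```bash
python3 -c "
from h import *
go([.571,-.123,.2],-10)"
```

```text
t 1.65 pos [0.4654 0.1158 0.2172] jaw az -2.6 tooly [ 0.002  0.001 -1.   ] q [ 0.088 -0.3    1.958  0.     1.481  0.133] F [ 0.35  0.2  -0.17] Tq [-0.014 -0.045  0.01 ] op 0.0
shift [0.2339 0.0173 0.1161] turn [-0.11  7.45 -0.05]
```

Emit:
arm_command(steps=[[[0.234, 0.017, 0.116], [-0.1, 7.4, 0], 0], [[0.234, 0.017, 0.116], [-0.1, 7.4, 0], 0], [[0.234, 0.017, 0.116], [-0.1, 7.4, 0], 0], [[0.234, 0.017, 0.116], [-0.1, 7.4, 0], 0], [[0.234, 0.017, 0.116], [-0.1, 7.4, 0], 0]])

```text
t: 2.15
tool_pos: [0.566, -0.1127, 0.2013]
tool_rot: [-1.12, 1.336, -1.336]
contact_force: [0.5, 0.8, 0.2]
opening: -0.0001
```

```bash
python3 -c "
from h import *
go([.571,-.123,.13],-10)"
```

```text
t 2.15 pos [ 0.566  -0.1127  0.2013] jaw az -10.0 tooly [ 0.001  0.001 -1.   ] q [-3.260e-01 -4.100e-02  1.758e+00  1.000e-03  1.424e+00 -1.520e-01] F [0.53 0.75 0.22] Tq [ 0.021 -0.036 -0.01 ] op -0.0001
shift [0.0093 0.0713 0.0067] turn [-0.05  0.02 -0.05]
```

Emit:
arm_command(steps=[[[0.0093, 0.03, 0.0067], [0, 0, 0], 0], [[0.0093, 0.03, 0.0067], [0, 0, 0], 0], [[0.0093, 0.03, 0.0067], [0, 0, 0], 0]])

```text
t: 2.45
tool_pos: [0.5703, -0.1227, 0.1704]
tool_rot: [-1.121, 1.339, -1.335]
contact_force: [-0.1, 1.0, 0.1]
opening: -0.0002
```

```bash
python3 -c "
from h import *
go([.571,-.123,.115],-10)
p=ctrl.get_image('wrist'); 
_,P=hullmask(p,[.571,-.123],.108); cv2.polylines(p['img'],[np.round(P).astype(np.int32)],True,(255,255,0),1)
save(p,'w1.png')
p=ctrl.get_image('scene');save(p,'s1.png',(130,270,120,330),3.5)"
```

```text
t 2.45 pos [ 0.5703 -0.1227  0.1704] jaw az -10.0 tooly [-0.001  0.002 -1.   ] q [-3.400e-01  0.000e+00  1.770e+00  1.000e-03  1.373e+00 -1.660e-01] F [-0.11  1.03  0.05] Tq [0.014 0.001 0.008] op -0.0002
shift [0.0003 0.0554 0.0008] turn [ 0.09 -0.01 -0.1 ]
```

View pics/w1.png

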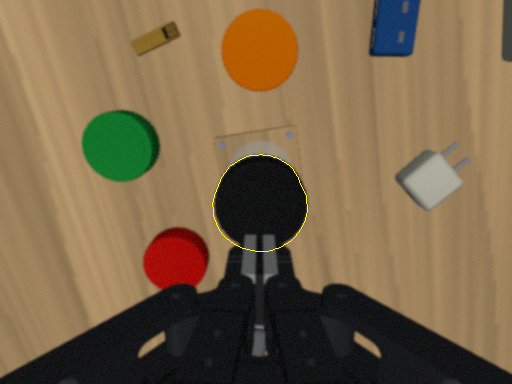

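View pics/s1.png

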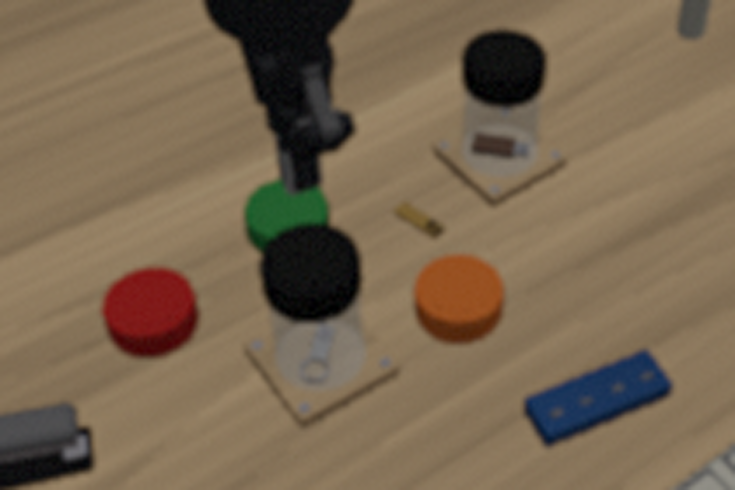

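The wrist picture shows the predicted lid outline matching the black lid (centre about row 202, col 260). The scene picture shows the loop and drive in this canister. Next I descend and press.

Emit:
arm_command(steps=[[[0.0003, 0.054, 0.0008], [0, 0, 0], 0], [[0.0003, 0.054, 0.0008], [0, 0, 0], 0], [[0.0003, 0.054, 0.0008], [0, 0, 0], 0]])

```text
t: 2.85
tool_pos: [0.5714, -0.1214, 0.1182]
tool_rot: [-1.122, 1.335, -1.334]
contact_force: [-0.3, 0.0, -0.0]
opening: -0.0001
```

Emit:
arm_command(steps=[[[0, 0.004, 0], [0, 0, 0], 0], [[0, 0.006, 0], [0, 0, 0], 0], [[0, 0.007, 0], [0, 0, 0], 0]])

```text
t: 3.15
tool_pos: [0.5722, -0.1215, 0.1127]
tool_rot: [-1.121, 1.333, -1.335]
contact_force: [1.0, 0.8, 0.2]
opening: 0.0001
```

Emit:
arm_command(steps=[[[0, 0.003, 0], [0, 0, 0], 0], [[0, 0.004, 0], [0, 0, 0], 0], [[0, 0.004, 0], [0, 0, 0], 0]])

```text
t: 3.45
tool_pos: [0.5721, -0.1216, 0.1086]
tool_rot: [-1.121, 1.333, -1.335]
contact_force: [0.2, -0.2, 0.9]
opening: -0.0001
```

Emit:
arm_command(steps=[[[0, 0.001, 0], [0, 0, 0], 0], [[0, 0.001, 0], [0, 0, 0], 0]])

```text
t: 3.65
tool_pos: [0.5723, -0.1217, 0.1081]
tool_rot: [-1.121, 1.333, -1.335]
contact_force: [-1.1, 0.2, 2.3]
opening: 0.0005
```

Emit:
arm_command(steps=[[[0, 0.001, 0], [0, 0, 0], 0], [[0, 0.0015, 0], [0, 0, 0], 0], [[0, 0.0015, 0], [0, 0, 0], 0]])

```text
t: 3.95
tool_pos: [0.5724, -0.1216, 0.108]
tool_rot: [-1.121, 1.333, -1.335]
contact_force: [-3.3, 1.1, 7.5]
opening: 0.0001
```

Emit:
arm_command(steps=[[[0, 0.002, 0], [0, 0, 0], 0], [[0, 0.003, 0], [0, 0, 0], 0], [[0, 0.003, 0], [0, 0, 0], 0]])

```text
t: 4.25
tool_pos: [0.5724, -0.1217, 0.108]
tool_rot: [-1.122, 1.333, -1.334]
contact_force: [-8.2, 2.8, 15.1]
opening: -0.0002
```

Emit:
arm_command(steps=[[[0, 0.004, 0], [0, 0, 0], 0], [[0, 0.005, 0], [0, 0, 0], 0], [[0, 0.005, 0], [0, 0, 0], 0], [[0, 0.005, 0], [0, 0, 0], 0], [[0, 0.005, 0], [0, 0, 0], 0]])

```text
t: 4.75
tool_pos: [0.5725, -0.1217, 0.1079]
tool_rot: [-1.123, 1.334, -1.334]
contact_force: [-13.3, 3.6, 24.1]
opening: 0.0001
```

Emit:
arm_command(steps=[[[0, -0.02, 0], [0, 0, 0], 0], [[0, -0.04, 0], [0, 0, 0], 1], [[0, -0.04, 0], [0, 0, 0], 1], [[0, -0.04, 0], [0, 0, 0], 1], [[0, -0.04, 0], [0, 0, 0], 1]])

```text
t: 5.25
tool_pos: [0.5716, -0.1214, 0.146]
tool_rot: [-1.125, 1.337, -1.332]
contact_force: [0.1, -1.0, -0.3]
opening: 0.0581
```

```bash
python3 -c "
from h import *
go([.571,-.123,.082],-10)
p=ctrl.get_image('wrist'); 
_,P=hullmask(p,[.571,-.123],.108); cv2.polylines(p['img'],[np.round(P).astype(np.int32)],True,(255,255,0),1)
save(p,'w2.png')"
```

```text
t 5.25 pos [ 0.5716 -0.1214  0.146 ] jaw az -9.8 tooly [-0.003  0.001 -1.   ] q [-3.370e-01  2.600e-02  1.786e+00  1.000e-03  1.332e+00 -1.660e-01] F [ 0.08 -1.01 -0.31] Tq [0.063 0.024 0.018] op 0.0581
shift [ 0.0017  0.064  -0.0001] turn [ 0.16  0.21 -0.06]
```

View pics/w2.png

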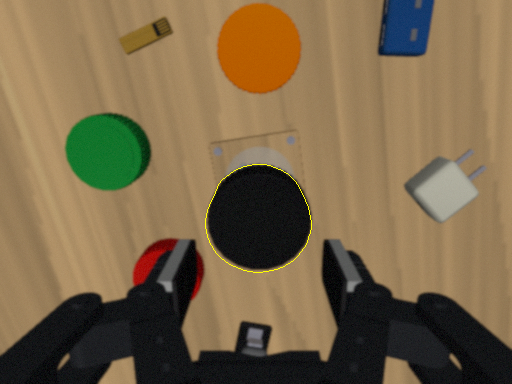

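Emit:
arm_command(steps=[[[0.0017, 0, 0], [0.1, 0.2, 0], 1], [[0.0017, 0, 0], [0.1, 0.2, 0], 1], [[0.0017, 0.02, 0], [0.1, 0.2, 0], 1]])

```text
t: 5.6
tool_pos: [0.5731, -0.1238, 0.1283]
tool_rot: [-1.119, 1.333, -1.339]
contact_force: [1.0, 0.8, 0.4]
opening: 0.0855
```

```bash
python3 -c "
from h import *
go([.571,-.123,.082],-10)"
```

```text
t 5.6 pos [ 0.5731 -0.1238  0.1283] jaw az -10.0 tooly [ 0.004 -0.001 -1.   ] q [-3.400e-01  4.400e-02  1.799e+00  1.000e-03  1.294e+00 -1.660e-01] F [0.98 0.77 0.39] Tq [-0.08  -0.079 -0.002] op 0.0855
shift [-0.0004  0.0463 -0.0024] turn [-0.23 -0.   -0.01]
```

Emit:
arm_command(steps=[[[-0.0004, 0.015, -0.0024], [-0.2, 0, 0], 1], [[-0.0004, 0.03, -0.0024], [-0.2, 0, 0], 1], [[-0.0004, 0.046, -0.0024], [-0.2, 0, 0], 1], [[-0.0004, 0.046, -0.0024], [-0.2, 0, 0], 1]])

```text
t: 6.0
tool_pos: [0.5687, -0.1223, 0.0786]
tool_rot: [-1.124, 1.341, -1.333]
contact_force: [-0.4, 0.2, 1.0]
opening: 0.0853
```

```bash
python3 -c "
from h import *
go([.571,-.123,.082],-10)
p=ctrl.get_image('wrist'); save(p,'w3.png')"
```

```text
t 6.0 pos [ 0.5687 -0.1223  0.0786] jaw az -10.0 tooly [-0.005  0.002 -1.   ] q [-0.34   0.097  1.833  0.     1.217 -0.165] F [-0.38  0.22  1.  ] Tq [-0.036  0.08   0.013] op 0.0853
shift [ 0.0003 -0.0034  0.0023] turn [ 0.31 -0.   -0.06]
```

View pics/w3.png

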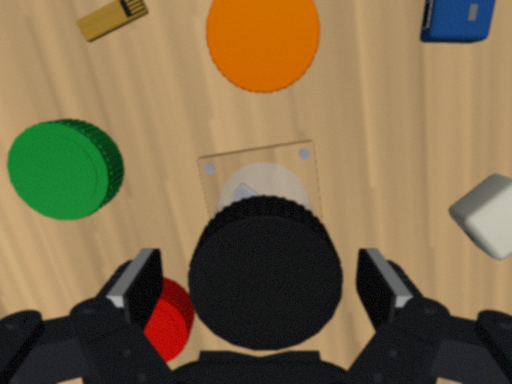

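Emit:
arm_command(steps=[[[0.0003, -0.003, 0.0023], [0.3, 0, 0], 1], [[0.0003, -0.003, 0.0023], [0.3, 0, 0], 1], [[0.0003, -0.003, 0.0023], [0.3, 0, 0], 1]], force=20)

```text
t: 6.35
tool_pos: [0.5727, -0.1235, 0.0844]
tool_rot: [-1.118, 1.333, -1.338]
contact_force: [-0.4, 0.8, 0.1]
opening: 0.0851
```

```bash
python3 -c "
from h import *
go([.571,-.123,.082],-10)"
```

```text
t 6.35 pos [ 0.5727 -0.1235  0.0844] jaw az -10.0 tooly [ 0.004 -0.    -1.   ] q [-3.400e-01  9.300e-02  1.827e+00  1.000e-03  1.217e+00 -1.660e-01] F [-0.42  0.78  0.1 ] Tq [-0.032 -0.031 -0.029] op 0.0851
shift [-0.0002  0.0024 -0.0018] turn [-0.23  0.   -0.03]
```

Emit:
arm_command(steps=[[[0, 0.002, -0.001], [-0.1, 0, 0], 1], [[0, 0.002, -0.001], [-0.1, 0, 0], 0.6], [[0, 0.002, -0.001], [-0.1, 0, 0], 0.6], [[0, 0.002, -0.001], [-0.1, 0, 0], 0.6], [[0, 0.002, -0.001], [-0.1, 0, 0], 0.6]], force=20)

```text
t: 6.85
tool_pos: [0.5718, -0.1234, 0.0827]
tool_rot: [-1.12, 1.335, -1.338]
contact_force: [-1.0, 0.3, 2.9]
opening: 0.0611
```

```bash
python3 -c "
from h import *
go([.571,-.123,.082],-10)
p=ctrl.get_image('wrist'); save(p,'w4.png')"
```

```text
t 6.85 pos [ 0.5718 -0.1234  0.0827] jaw az -10.0 tooly [ 0.002 -0.    -1.   ] q [-3.400e-01  9.400e-02  1.829e+00  1.000e-03  1.216e+00 -1.660e-01] F [-0.97  0.3   2.91] Tq [ 0.02   0.188 -0.019] op 0.0611
shift [-0.0003  0.0007 -0.0008] turn [-0.14  0.   -0.02]
```

View pics/w4.png

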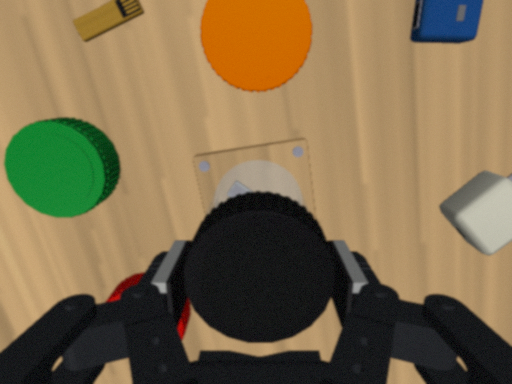

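Gripped on the lid, opening 61 mm. First light feel: +5°.

Emit:
arm_command(steps=[[[0, 0, 0], [0, 2, 0], 0.4], [[0, 0, 0], [0, 4, 0], 0.4], [[0, 0, 0], [0, 5, 0], 0.4], [[0, 0, 0], [0, 5, 0], 0.4]], force=20)

```text
t: 7.3
tool_pos: [0.5712, -0.1235, 0.0827]
tool_rot: [-1.074, 1.397, -1.399]
contact_force: [-3.6, 0.2, 3.4]
opening: 0.0616
```

```bash
python3 -c "
from h import *
go([.571,-.123,.082],-10)"
```

```text
t 7.3 pos [ 0.5712 -0.1235  0.0827] jaw az -14.9 tooly [ 0.001 -0.001 -1.   ] q [-0.34   0.094  1.829 -0.     1.217 -0.08 ] F [-3.62  0.17  3.36] Tq [-0.034  0.752  0.862] op 0.0616
shift [-0.0004  0.0007 -0.0003] turn [-0.05 -4.9   0.02]
```

Turning +5° (clockwise from above) met 0.86 N m, which is a stop. Now the other way.

Emit:
arm_command(steps=[[[0, 0, 0], [0, -5, 0], 0.4], [[0, 0, 0], [0, -10, 0], 0.4], [[0, 0, 0], [0, -13, 0], 0.4], [[0, 0, 0], [0, -13, 0], 0.4]])

```text
t: 7.7
tool_pos: [0.5718, -0.1233, 0.0828]
tool_rot: [-1.191, 1.233, -1.236]
contact_force: [1.0, 0.6, 0.3]
opening: 0.0618
```

```bash
python3 -c "
from h import *
go([.571,-.123,.082],-10)
p=ctrl.get_image('wrist'); save(p,'w5.png')"
```

```text
t 7.7 pos [ 0.5718 -0.1233  0.0828] jaw az -2.0 tooly [ 0.003 -0.    -1.   ] q [-3.400e-01  9.400e-02  1.829e+00  1.000e-03  1.216e+00 -3.060e-01] F [0.95 0.63 0.27] Tq [ 0.125 -0.011 -0.069] op 0.0618
shift [-0.0003  0.0008 -0.0008] turn [-0.15  8.03 -0.01]
```

Emit:
arm_command(steps=[[[0, 0, 0], [0, -7, 0], 0.4], [[0, 0, 0], [0, -14, 0], 0.4], [[0, 0, 0], [0, -21, 0], 0.4], [[0, 0, 0], [0, -28, 0], 0.4], [[0, 0, 0], [0, -30, 0], 0.4]])

```text
t: 8.25
tool_pos: [0.5719, -0.1232, 0.0828]
tool_rot: [-1.4, 0.84, -0.843]
contact_force: [-0.0, 1.0, 2.0]
opening: 0.0615
```

```bash
python3 -c "
from h import *
go([.571,-.123,.082],58)"
```

```text
t 8.25 pos [ 0.5719 -0.1232  0.0828] jaw az 28.0 tooly [ 0.003  0.    -1.   ] q [-3.400e-01  9.400e-02  1.829e+00  1.000e-03  1.216e+00 -8.300e-01] F [-0.05  1.04  2.  ] Tq [ 0.134  0.184 -0.014] op 0.0615
shift [-0.0006  0.0007 -0.0007] turn [ -0.13 -29.96   0.1 ]
```

Emit:
arm_command(steps=[[[0, 0, 0], [0, -7, 0], 0.4], [[0, 0, 0], [0, -14, 0], 0.4], [[0, 0, 0], [0, -21, 0], 0.4], [[0, 0, 0], [0, -28, 0], 0.4], [[0, 0, 0], [0, -30, 0], 0.4]])

```text
t: 8.75
tool_pos: [0.5719, -0.1231, 0.0827]
tool_rot: [-1.525, 0.434, -0.438]
contact_force: [-1.3, 1.1, 1.8]
opening: 0.0615
```

```bash
python3 -c "
from h import *
go([.571,-.123,.182],58)
p=ctrl.get_image('wrist'); save(p,'w6.png')"
```

```text
t 8.75 pos [ 0.5719 -0.1231  0.0827] jaw az 58.1 tooly [ 0.003  0.001 -1.   ] q [-0.34   0.094  1.829  0.002  1.216 -1.355] F [-1.33  1.09  1.77] Tq [ 0.123  0.257 -0.091] op 0.0615
shift [-0.0006 -0.0993 -0.0002] turn [-0.12  0.1   0.11]
```

View pics/w6.png

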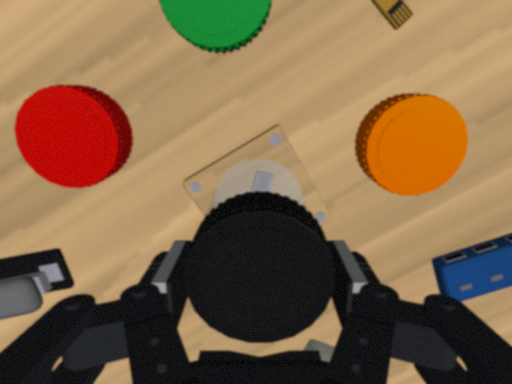

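Emit:
arm_command(steps=[[[0, -0.003, 0], [0, 0, 0], 0.4], [[0, -0.006, 0], [0, 0, 0], 0.4], [[0, -0.006, 0], [0, 0, 0], 0.4]], force=30)

```text
t: 9.1
tool_pos: [0.5721, -0.1232, 0.089]
tool_rot: [-1.525, 0.435, -0.439]
contact_force: [-0.3, 0.2, -0.3]
opening: 0.0614
```

```bash
python3 -c "
from h import *
go([.571,-.123,.182],58)
p=ctrl.get_image('scene'); save(p,'s7.png',(130,270,120,330),3.5)"
```

```text
t 9.1 pos [ 0.5721 -0.1232  0.089 ] jaw az 58.0 tooly [ 0.003  0.    -1.   ] q [-0.34   0.087  1.826  0.002  1.227 -1.354] F [-0.34  0.21 -0.34] Tq [-0.027  0.05  -0.016] op 0.0614
shift [-0.0008 -0.093  -0.0002] turn [-0.12  0.04  0.15]
```

View pics/s7.png

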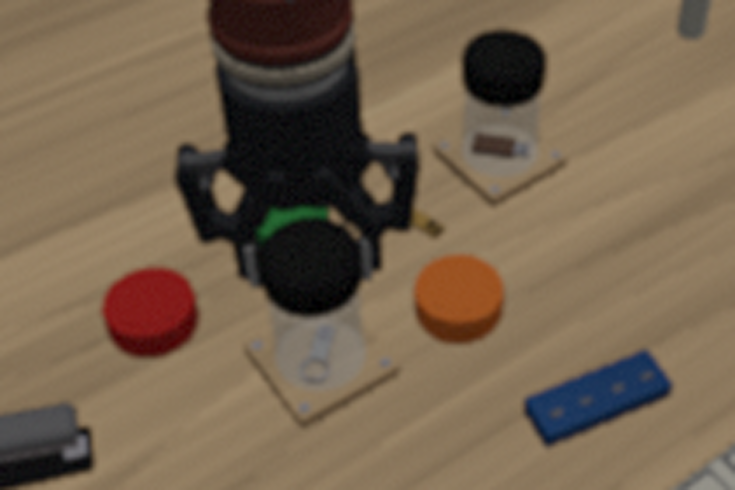

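The lid rises freely: no pull beyond its own weight, and in the picture it sits a little higher. Lift on.

Emit:
arm_command(steps=[[[0, -0.018, 0], [0, 0, 0], 0.4], [[0, -0.038, 0], [0, 0, 0], 0.4], [[0, -0.058, 0], [0, 0, 0], 0.4], [[0, -0.078, 0], [0, 0, 0], 0.4], [[0, -0.09, 0], [0, 0, 0], 0.4]])

```text
t: 9.65
tool_pos: [0.5724, -0.1235, 0.1807]
tool_rot: [-1.525, 0.433, -0.441]
contact_force: [0.6, -1.1, -0.8]
opening: 0.0612
```

```bash
python3 -c "
from h import *
go([.5719,-.1232,.183],58)"
```

```text
t 9.65 pos [ 0.5724 -0.1235  0.1807] jaw az 58.0 tooly [ 0.005 -0.    -1.   ] q [-0.34  -0.008  1.76   0.002  1.384 -1.353] F [ 0.59 -1.14 -0.8 ] Tq [-0.012 -0.046 -0.038] op 0.0612
shift [-0.0005 -0.0023  0.    ] turn [-0.15  0.02  0.27]
```

Emit:
arm_command(steps=[[[0, -0.002, 0], [0, 0, 0], 0.4], [[0, -0.002, 0], [0, 0, 0], 0.4], [[0, -0.002, 0], [0, 0, 0], 0.4], [[0, -0.002, 0], [0, 0, 0], 0.4], [[0, -0.002, 0], [0, 0, 0], 0.4]])

```text
t: 10.15
tool_pos: [0.5719, -0.1233, 0.1815]
tool_rot: [-1.525, 0.434, -0.44]
contact_force: [-0.0, 0.3, -0.3]
opening: 0.061
```

```bash
python3 -c "
from h import *
go([.5719,-.1232,.183],58)
p=ctrl.get_image('scene'); save(p,'s8.png',(100,270,100,330),3.4)
p=ctrl.get_image('wrist'); save(p,'w8.png')
p=ctrl.get_image('top'); save(p,'t8.png',(130,270,190,350),4.2)
go([.5719,-.1232,.183],58)
print(np.abs(ctrl.get_obs()['dq']).max())"
```

```text
t 10.15 pos [ 0.5719 -0.1233  0.1815] jaw az 58.0 tooly [ 0.004  0.    -1.   ] q [-0.34  -0.009  1.759  0.002  1.387 -1.353] F [-0.01  0.25 -0.28] Tq [ 0.035  0.    -0.048] op 0.061
shift [-0.     -0.0015  0.0001] turn [-0.13  0.02  0.18]
t 10.3 pos [ 0.5722 -0.1234  0.1822] jaw az 58.0 tooly [ 0.005 -0.    -1.   ] q [-0.34  -0.009  1.759  0.002  1.387 -1.353] F [ 0.16 -0.39 -0.8 ] Tq [0.016 0.068 0.001] op 0.061
shift [-0.0004 -0.0008  0.    ] turn [-0.14  0.03  0.24]
0.003642619809760112
```

View pics/s8.png

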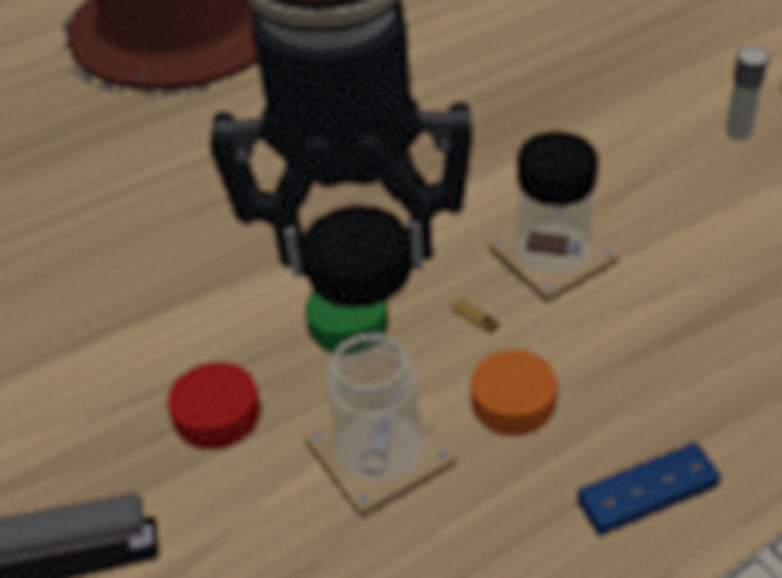

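View pics/w8.png

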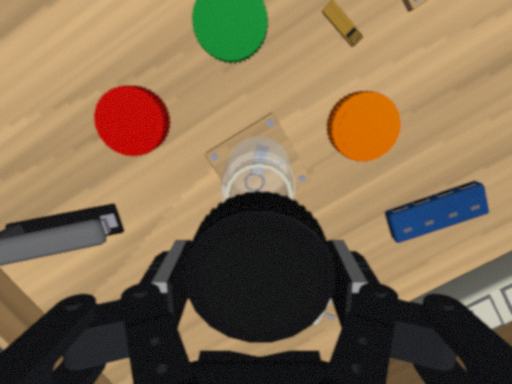

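View pics/t8.png

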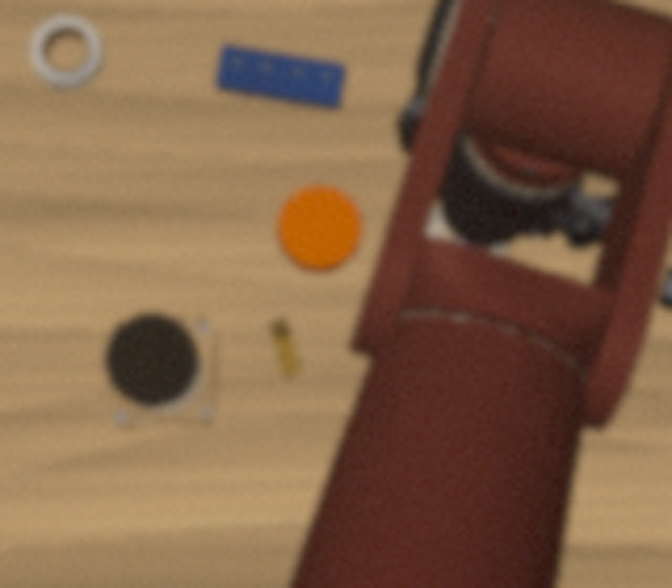

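The lid is off and gripped 9.9 cm above where it sat. The canister is open with the drive inside, and the other canister is closed. I'm handing in.

```bash
python3 -c "
from h import *
print(ctrl.finish_job())"
```

```text
the job is handed in; nothing more can be done
None
```

The lid of the keyring drive's canister is off and held still in the gripper, about 10 cm above where it sat. The job is handed in at about 10.3 s, with no verdict reported.

- **Which canister:** the pictures showed the split loop and metal drive in the right-hand black-lidded canister, at about x 0.571, y −0.123. The other one holds the walnut drive.
- **Press:** I pushed down on the lid's centre with closed fingertips, up to 24 N. The top stayed at 0.108 m, so it was already fully home. There was some sideways force during the press, about 14 N.
- **Feel:** with a light 20 N grip, a 5° clockwise turn met a stop at 0.86 N m. That is under the 1 N m limit, but not by much. Turning back the other way was nearly free (under 0.1 N m), so this lid loosens counter-clockwise seen from above.
- **Unscrew and lift:** I turned it about 68–70° counter-clockwise. It then lifted straight off with no pull beyond its own weight, under a 30 N grip.

**Last checks:** the fingertips rose 99 mm, and the finger opening held at 61 mm with the joints essentially still. The pictures showed the canister open with the drive inside, the other canister closed, and everything else in view apparently where it was. The arm hid part of the last overhead view, and I checked the loose items by eye only.

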